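# Release the eccentric lock and push the sample bottle under the sampling head

### The job

At the sampling station, push the cam's lever round until it points straight forward along the rails, so that the cam's low point faces the slide's roller; only then push the slide forward by its rear plate until it is fully home against the end stop, and leave the cam at its low point. Use the fingertips only: the bottle rides along standing in its nest and must not be touched, lifted or tipped, and the other things on the bench stay where they are. Finish with the robot clear of everything.

Things in the scene. Friction and masses are not known exactly. Their poses are not given: they have to be found in the camera images.
- station: Sampling station fixed to the bench: white base plate 300 x 90 x 12 mm with two low steel rails. Origin: centre of the plate's underside, on the bench. +X runs along the rails, the forward direction of the slide (roughly to the robot's left, world +y); +Y to the left of that; Z up. A second white pad, 160 x 90 mm, carries the cam on the -Y side.
- cam_pivot (a point): Where the cam's vertical pivot meets the white pad, 12 mm above the bench; at (60, -85) mm in the station frame. The cam plate is a steel disc of 68 mm diameter, 20 to 32 mm above the bench, its centre 16 mm off the pivot toward the lever, so its high side is under the lever and its low (thin) side opposite.
- cam (a joint): Cam angle, rad. 0 = low point faces the slide's roller, lever points forward along station +X. Positive = clockwise from above: at 1.57 the lever points to station -Y (away from the rails), at 3.14 it would point backward. Travel -0.5 to 2.9, no stop or click at 0; starts at 1.4 to 2.6. Stiff (0.35 N m, about 5 N on the lever), stays where left.
- lever_tip (a point): Top of the lever's outer end, 101 mm from the pivot, 76 mm above the bench. The lever is an upright steel blade fixed on the cam, 10 mm thick, 36 to 74 mm above the bench, 10 to 95 mm out from the pivot, with a black upright round grip of 18 mm centred 92 mm out. Push the blade sideways to turn the cam; above 36 mm both sides of it are free.
- carriage (a joint): Travel in m of the aluminium follower slide along station +X: 0 = fully back (its start), 0.060 = fully home against the end stop. Needs about 3 N, stays where left. Its 16 mm follower roller, on a side arm on the cam's side (below 35 mm), runs toward the cam's rim: unless the cam is near its low point the roller stops the slide short of home.
- push_face (a point): Centre of the rear (station -X) face of the slide's upright push plate, 45 mm above the bench. The plate is 70 mm wide, 10 mm thick, its top 67 mm above the bench. Push it along station +X. With the slide fully back it is at X = -135 mm, Y = 0 in the station frame.
- end_stop (a point): Top of the rear face of the dark steel end stop across the rails, 40 mm above the bench, at X = 46 mm in the station frame, 14 mm thick.
- needle (a point): Lower end of the fixed sampling needle, 107 mm above the bench, at (15, 0) mm in the station frame. Its steel head hangs on a thin arm (up to 148 mm high) from a 14 mm post at (70, 58) mm on the +Y side.
- nest (a point): Centre of the floor of the bottle nest on the slide, 32 mm above the bench, 90 mm ahead of the push face: a black cup 51 mm outside, 44 mm inside, rim 45 mm above the bench. Moves with the slide.
- sample_bottle: Loose white-capped small glass bottle, 40 mm diameter, 68 mm high, standing in the nest on the slide (its top 100 mm above the bench). Origin: centre of its underside.
- spare_bottle: Bystander: the same kind of bottle, 40 mm diameter, 68 mm high, loose on the bench beside the rear of the station on the cam's side. Origin: centre of underside.
- clamp_ring: Bystander: loose steel ring, 64 mm diameter, 14 mm high, on the bench on the station's +Y side. Origin: centre of underside.
- dishes: Bystander: stack of clear lab dishes, 60 mm diameter, 30 mm high, loose beyond the front end of the station. Origin: centre of underside.
- media_bottle: Bystander: amber bottle, 76 mm diameter, 150 mm high, at the far right of the bench. Origin: centre of underside.
- beaker: Bystander: white beaker, 80 mm diameter, 90 mm high, at the left of the bench. Origin: centre of underside.
- spanner: Bystander: steel spanner 170 mm long lying near the far edge. Origin: centre of underside.
There are look-alikes about, which are no part of the job. Leave any red look-alike of the sample_bottle alone.

How it is judged:
By the outcome, as a careful person would: the job done as asked, in the order asked, and still so for the second after the job is handed in, with the robot touching nothing.
It also fails if it takes over 58 s, if anything falls off the work surface, if the arm or the gripper's body presses on something with over 40 N, if the wrist force passes 120 N, or if a joint passes its speed limit or range.

### The arm

A 6-joint arm with a two-finger parallel gripper is mounted at the origin on the work surface. World frame = base frame: x ahead of the robot, y to its left, z up, the work surface at z = 0. Lengths are in m, angles in rad, forces in N, time in s.
With the tool pointing down it reaches from about 0.3 to 0.95 m from the base axis. Payload 3.1 kg.
Tool frame: the origin (TCP) lies midway between the tips of the shut fingers; the grasp point (between the pads) lies 19 mm behind it (arm.tcp_to_grasp is the distance from the TCP to the grasp point, in m); x points along the fingers, z is the direction in which the jaws open and shut, and the axes are right-handed (so a half turn about x gives the same grasp; the last joint's range is limited). The gripper opens to 85 mm and grips with 20 to 120 N. Pads are 22 mm wide; open, the fingers measure 114 mm over their backs; the gripper's body (76 mm by 85 mm) begins 54 mm behind the grasp point. The pads swing forward as they close: fully open they stand 13 mm farther back than shut.
Start: joints at [-1.319, 0.308, 1.634, -0, 1.2, -0.07], TCP at [0.198, -0.593, 0.231] pointing down, gripper open.
Joint ranges: [-3.06, 3.06], [-0.79, 1.96], [0.05, 2.63], [-1.19, 4.34], [0.05, 2.64], [-2.94, 2.94]. Speed limits (rad/s): [2.79, 2.79, 3.14, 3.14, 3.14, 3.14].

### API

Orientations are given as a rotation vector (axis times angle).
In Python, from rig import arm gives the robot as it stands.
- The arm moves only by the tool play_rows, never from a script. Its arguments are lists of equal length, an entry for each row: "translation": the shift along the world's x, y, z in m, a list of three; "dr": the turn, a rotation vector about the world's x, y, z in rad, a list of three; "hand": the closure in counts, from 0 (fully open) to 255 (shut). In form: {"translation": [[tx, ty, tz], ...], "dr": [[ax, ay, az], ...], "hand": [hand, ...]}. A call has 1 to 8 rows; each row shifts and turns the commanded pose from where the row before left it; what a row does not reach is not made up. A row lasts 1/10 s, in which the tool goes at most 50 mm and 8.59 degrees, less where a joint would pass 70% of its speed; a pose out of reach is approached as far as the arm can. A call is refused whole if a number of a shift passes 0.05 or a number of a turn 0.15, either way. A call with a gripper value outside its range is refused whole. The fingers move at their own pace and stop on an object; "squeeze" is the grip in N (left out, the last holds). Time passes only in rows, so rows that do not move let the fingers close. It gives the time, the measured TCP pose, the force and the opening at its end, in the units of the state.
- arm.state(): the state, without advancing time (a new reading comes with each control period).
- arm.grab_frame(name): name is "scene" or "side" or "wrist"; returns the picture (480x640x3 uint8, red, green, blue); there is no depth.
- arm.camera_model(name): a dict with "intrinsics" (3x3 intrinsics, pixels), "rvec" (rotation vector, rad) and "tvec" (3), from world to camera coordinates, as OpenCV has them; the wrist camera has in their place "tool_from_camera" (4x4, takes a point from camera to tool coordinates, whose origin is the TCP and whose axes are the tool frame's). Camera axes: x right, y down, z forward; pixel columns grow to the right and rows downward; lengths in m; the calibration is good to about 2 mm. A picture is of the moment at which its call begins: read the wrist's pose just before it. camera_model takes no time and is no camera call.
- arm.finish_job(): hands the job in, once; it reports no verdict.
The state is a dict: "clock": time; "joint_pos": joint angles; "qvel": joint speeds; "joint_torque": joint torques, N m; "tcp_pos": TCP position; "ee_rot": TCP orientation; "contact_force": force on the tool from outside, world axes, zero at the start; "torque": the same for the moment, N m; "gripper_width": finger opening in m.
Only numpy, scipy, OpenCV 4.12 (cv2) and the standard library are available. Lean on these libraries where they do the work, as an engineer would, in place of code of your own. Each camera call takes 0.05 s, during which the arm holds its last target.

## Working session

There is one attempt and no reset: what is moved stays moved. The work goes in short steps, Python scripts to look and compute and a tool call to move; the robot and the scene stay as the last step left them, time stands still between calls to the robot, and variables do not carry over. Pictures are saved under pics/ and viewed, and the job is handed in when it is done.

Besides the shell and the picture viewer there is one more tool, called after "Request:" as name(argument=value, ...) on one line, values as JSON. play_rows: Moves the arm, as the interface text tells. Its arguments: {"type":"object","properties":{"translation":{"type":"array","items":{"type":"array","items":{"type":"number"}}},"dr":{"type":"array","items":{"type":"array","items":{"type":"number"}}},"hand":{"type":"array","items":{"type":"number"}},"squeeze":{"type":"number"}},"required":["translation","dr","hand"]}

```bash
mkdir -p pics; ls; python3 - <<'E'
from rig import arm
import cv2
print(arm.state())
for n in ["scene","side","wrist"]:
    f=arm.grab_frame(n); cv2.imwrite(f"pics/{n}0.png",f[:,:,::-1]); print(n,arm.camera_model(n))
E
```

```text
pics
{'clock': 0.0, 'joint_pos': array([-1.31868054e+00,  3.08999667e-01,  1.63521101e+00,  2.40269519e-05,
        1.19972636e+00, -6.97128439e-02]), 'qvel': array([-0.00092029, -0.00061607, -0.00068481, -0.00165688,  0.00049903,
        0.00090675]), 'joint_torque': array([ 8.60901018e-04, -4.15248835e+01, -2.76663244e+01, -2.03362733e-04,
        1.01453080e-02, -1.50200680e-05]), 'tcp_pos': array([ 0.19745143, -0.59210355,  0.23003878]), 'ee_rot': array([ 0.97045296,  1.34626685, -0.96793821]), 'contact_force': array([-1.05793455, -0.12609589, -1.13124081]), 'torque': array([-0.00609803,  0.01362668, -0.0322989 ]), 'gripper_width': 0.08514624348819962}
scene {'intrinsics': array([[435.85023954,   0.        , 317.88296428],
       [  0.        , 435.85023954, 240.13183432],
       [  0.        ,   0.        ,   1.        ]]), 'rvec': array([ 2.27710932,  0.6513259 , -0.28089898]), 'tvec': array([-0.5115696 , -0.10046153,  1.32393478])}
side {'intrinsics': array([[531.59558385,   0.        , 322.49509846],
       [  0.        , 531.59558385, 238.70579984],
       [  0.        ,   0.        ,   1.        ]]), 'rvec': array([ 0.92844383, -2.41803951,  1.13368302]), 'tvec': array([0.47326614, 0.30142477, 1.01695068])}
wrist {'intrinsics': array([[333.58335762,   0.        , 320.96069767],
       [  0.        , 333.58335762, 243.59252633],
       [  0.        ,   0.        ,   1.        ]]), 'tool_from_camera': array([[-9.56608477e-04, -3.26365048e-01,  9.45243323e-01,
        -1.42458193e-01],
       [-1.23975361e-03, -9.45242642e-01, -3.26366068e-01,
         8.42100665e-02],
       [ 9.99998774e-01, -1.48407337e-03,  4.99614878e-04,
        -1.75853852e-04],
       [ 0.00000000e+00,  0.00000000e+00,  0.00000000e+00,
         1.00000000e+00]])}
```

View pics/scene0.png

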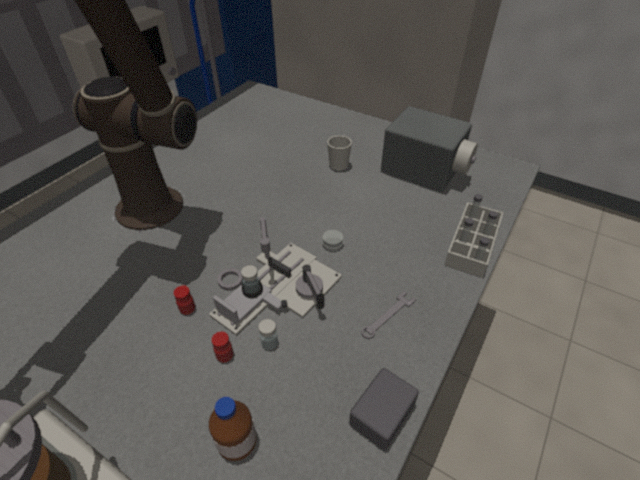

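View pics/side0.png

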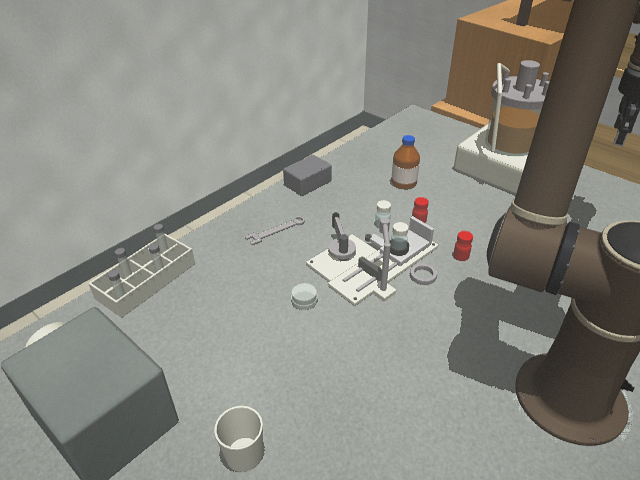

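View pics/wrist0.png

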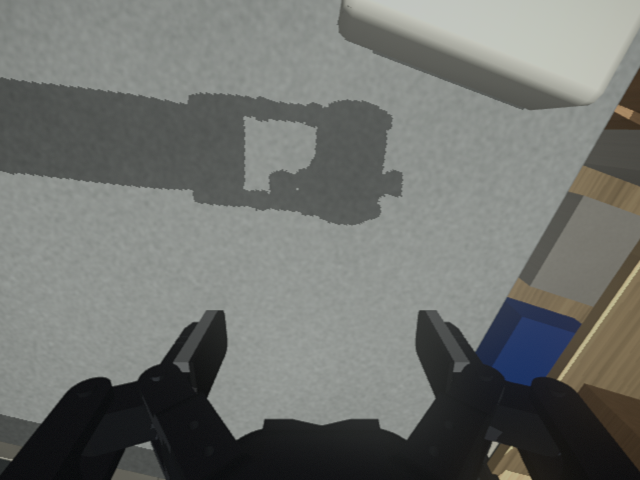

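```bash
python3 - <<'E'
import cv2
a=cv2.imread("pics/scene0.png"); c=a[210:360,170:370]; cv2.imwrite("pics/sc0.png",cv2.resize(c,None,fx=4,fy=4,interpolation=cv2.INTER_CUBIC))
a=cv2.imread("pics/side0.png"); c=a[190:310,290:450]; cv2.imwrite("pics/sd0.png",cv2.resize(c,None,fx=5,fy=5,interpolation=cv2.INTER_CUBIC))
E
```

```text
(no output)
```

View pics/sc0.png

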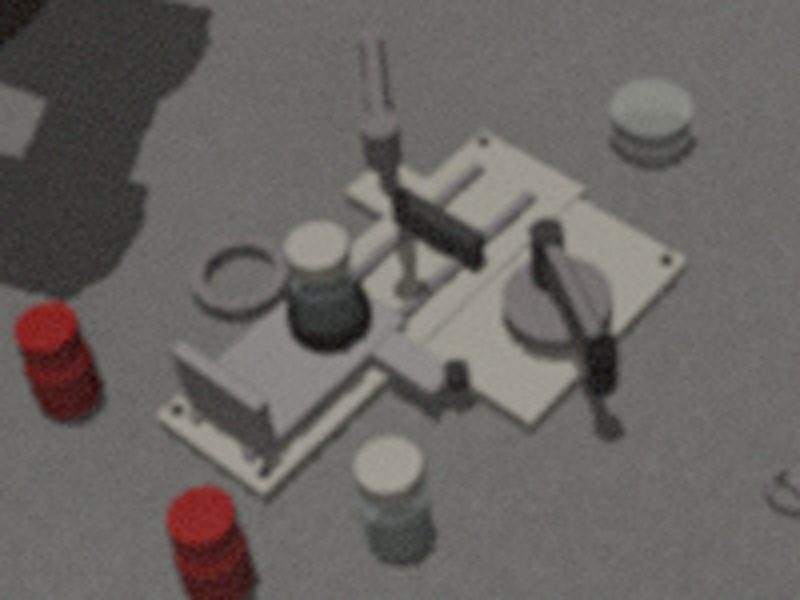

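View pics/sd0.png

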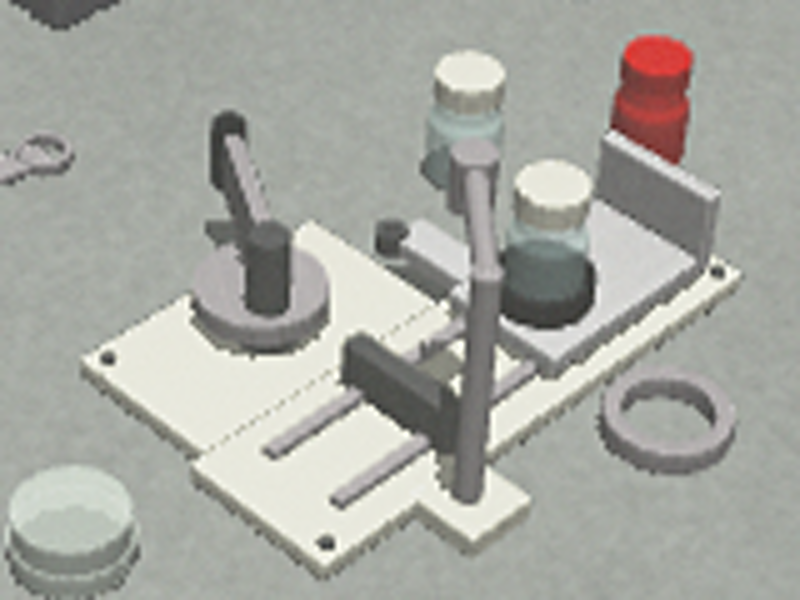

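```bash
cat > h.py <<'E'
from rig import arm
import numpy as np, cv2
from scipy.optimize import least_squares
M={n:arm.camera_model(n) for n in("scene","side")}
def proj(n,P):
    m=M[n]; return cv2.projectPoints(np.array(P,float).reshape(-1,3),m["rvec"],m["tvec"],m["intrinsics"],None)[0].reshape(-1,2)
def S2W(p,s):
    x,y,t=s; c,d=np.cos(t),np.sin(t); p=np.atleast_2d(p).astype(float)/1000
    return np.c_[x+c*p[:,0]-d*p[:,1], y+d*p[:,0]+c*p[:,1], p[:,2]]
E
python3 - <<'E'
from h import *
sc=[((-150,45,12),(160,412)),((-150,-45,12),(268,490)),((150,45,12),(485,130)),((150,-45,12),(585,187))]
sd=[((150,45,12),(325,568)),((150,-45,12),(195,462)),((-150,45,12),(742,272))]
def tip(a): return (60+92*np.cos(a),-85-92*np.sin(a),76)
def res(v):
    r=[]
    for n,L,o,k,tp in(("scene",sc,(170,210),4,(602,345)),("side",sd,(290,190),5,(228,118))):
        P=[p for p,_ in L]+[tip(v[3])]; uv=np.array([q for _,q in L]+[tp])/k+o
        r.append(proj(n,S2W(P,v[:3]))-uv)
    return np.vstack(r).ravel()
best=min((least_squares(res,[.5,-.2,t,a]) for t in(1,1.57,2.2) for a in(1.4,2,2.6)),key=lambda s:s.cost)
print(best.x,best.cost); print(res(best.x).reshape(-1,2).round(1))
v=best.x
for nm,p in dict(piv=(60,-85,12),tip=tip(v[3]),push=(-135,0,45)).items(): print(nm,S2W(p,v[:3]).round(4))
E
```

```text
[ 0.48767435 -0.05997583  1.48094046  2.13381239] 5.419187686352913
[[-1.   0.3]
 [-0.7  0.4]
 [-0.8 -1. ]
 [ 0.2 -0.9]
 [-0.2 -1.1]
 [-0.3 -1.2]
 [-1.6 -0.4]
 [-0.5 -0.8]
 [ 0.1  0. ]]
piv [[ 0.5777 -0.0078  0.012 ]]
tip [[ 0.6508 -0.0637  0.076 ]]
push [[ 0.4756 -0.1944  0.045 ]]
```

```bash
cat >> h.py <<'E'
from scipy.spatial.transform import Rotation as R
sta=(0.4877,-0.0600,1.481)
def rep():
    s=arm.state(); r=R.from_rotvec(s["ee_rot"]); m=r.as_matrix()
    print("t",s["clock"],"tcp",s["tcp_pos"].round(4),"F",s["contact_force"].round(1),"w",round(s["gripper_width"],4)); print(m.round(3)); print("q",s["joint_pos"].round(3)); return s,m
def wproj(P,s):
    T=np.eye(4);T[:3,:3]=R.from_rotvec(s["ee_rot"]).as_matrix();T[:3,3]=s["tcp_pos"]
    m=arm.camera_model("wrist"); C=np.linalg.inv(T@m["tool_from_camera"])
    p=np.atleast_2d(P)@C[:3,:3].T+C[:3,3]; p=p@m["intrinsics"].T; return p[:,:2]/p[:,2:]
E
python3 - <<'E'
from h import *
s,m=rep()
t=sta[2]; X=np.array([np.cos(t),np.sin(t),0]);Y=np.array([-X[1],X[0],0]); D=np.array([0,0,-1])
for z in (X,-X,Y,-Y):
    Rt=np.c_[D,np.cross(z,D),z]; print(z.round(2),(R.from_matrix(Rt)*R.from_matrix(m).inv()).as_rotvec().round(3))
# spare bottle top at z=.068
for n,uv in(("scene",(390/4+170,465/4+210)),("side",(470/5+290,75/5+190))):
    r=least_squares(lambda p:(proj(n,[[p[0],p[1],.068]])-uv).ravel(),[.5,-.1]).x
    d=r-np.array(sta[:2]); print(n,r, d@X[:2],d@Y[:2])
E
```

```text
t 0.15 tcp [ 0.1975 -0.5923  0.2303] F [ 0.4 -0.4  0.1] w 0.0852
[[-0.     0.949  0.316]
 [ 0.002  0.316 -0.949]
 [-1.     0.    -0.002]]
q [-1.319  0.309  1.635 -0.     1.2   -0.07 ]
[0.09 1.   0.  ] [ 0.    -0.003  2.73 ]
[-0.09 -1.   -0.  ] [-0.002 -0.    -0.412]
[-1.    0.09  0.  ] [-2.000e-03  1.000e-03 -1.982e+00]
[ 1.   -0.09 -0.  ] [-1.000e-03 -1.000e-03  1.159e+00]
scene [ 0.59566007 -0.18961361] -0.11941000343711172 -0.11914828857158785
side [ 0.58843833 -0.18345139] -0.11392022956885829 -0.1114030440480669
```

Request:
play_rows(translation=[[0.028, 0.038, 0.004], [0.028, 0.038, 0.004], [0.028, 0.038, 0.004], [0.028, 0.038, 0.004], [0.028, 0.038, 0.004], [0.028, 0.038, 0.004], [0.028, 0.038, 0.004], [0.028, 0.038, 0.004]], dr=[[0, 0, -0.035], [0, 0, -0.035], [0, 0, -0.035], [0, 0, -0.035], [0, 0, -0.035], [0, 0, -0.035], [0, 0, -0.035], [0, 0, -0.035]], hand=[255, 255, 255, 255, 255, 255, 255, 255])

```text
clock: 0.95
tcp_pos: [0.4223, -0.2871, 0.2633]
ee_rot: [1.18, 1.228, -1.18]
contact_force: [0.6, -0.3, -0.2]
gripper_width: -0.0
```

Request:
play_rows(translation=[[0.028, 0.038, 0.0], [0.028, 0.038, 0.0], [0.028, 0.038, 0.0], [0.028, 0.038, 0.0], [0, 0, 0]], dr=[[0, 0, -0.033], [0, 0, -0.033], [0, 0, -0.033], [0, 0, -0.033], [0, 0, 0]], hand=[255, 255, 255, 255, 255])

```text
clock: 1.45
tcp_pos: [0.5362, -0.1322, 0.2631]
ee_rot: [1.274, 1.169, -1.269]
contact_force: [-0.8, -0.9, -0.7]
gripper_width: -0.0
```

```bash
python3 - <<'E'
from h import *
s,m=rep(); f=arm.grab_frame("wrist")[:,:,::-1]; cv2.imwrite("pics/w1.png",f)
np.save("w1s.npy",np.r_[s["tcp_pos"],s["ee_rot"]])
E
```

```text
t 1.45 tcp [ 0.5362 -0.1322  0.2631] F [-0.8 -0.9 -0.7] w -0.0
[[ 0.002  0.996 -0.084]
 [ 0.002 -0.084 -0.996]
 [-1.     0.001 -0.002]]
q [-0.322  0.139  1.775  0.003  1.228  1.332]
```

View pics/w1.png

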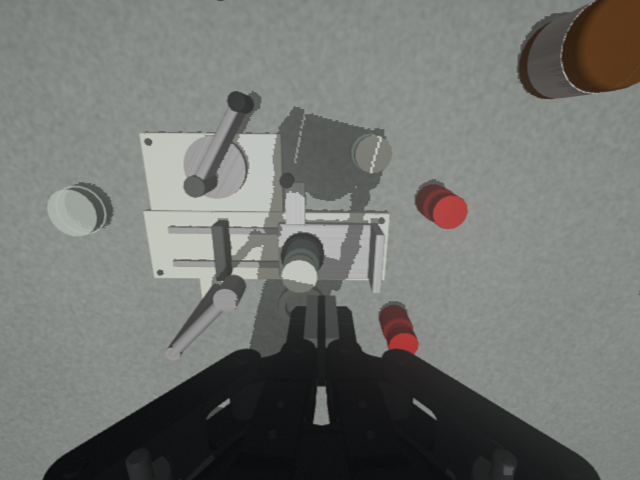

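```bash
python3 - <<'E'
import cv2
a=cv2.imread("pics/w1.png"); c=a[85:295,130:400]; cv2.imwrite("pics/w1c.png",cv2.resize(c,None,fx=2.9,fy=2.8,interpolation=cv2.INTER_CUBIC))
E
```

```text
(no output)
```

View pics/w1c.png

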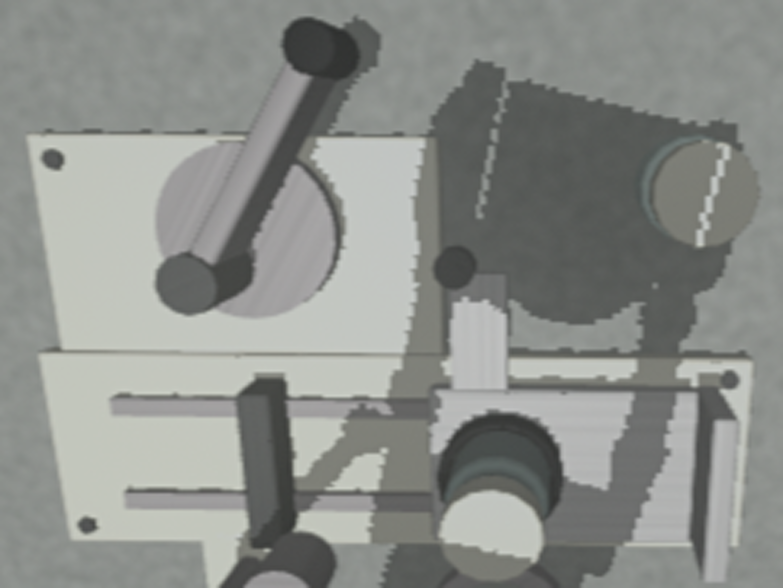

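```bash
cat > fit.py <<'E'
from h import *
v=np.load("w1s.npy"); s=dict(tcp_pos=v[:3],ee_rot=v[3:])
L=[((150,-45,12),(40,353)),((150,45,12),(70,540)),((-150,-45,12),(752,358)),((-150,45,12),(735,545))]
def tip(a): return (60+92*np.cos(a),-85-92*np.sin(a),76)
uv=np.array([q for _,q in L]+[(310,45)])/[2.9,2.8]+[130,85]
f=lambda p:(wproj(S2W([q for q,_ in L]+[tip(p[3])],p[:3]),s)-uv).ravel()
b=least_squares(f,[*sta,2.13]); print(b.x.round(4)); print(f(b.x).reshape(-1,2).round(1))
print((wproj(S2W([(60,-85,76),(-135,0,45),(-135,0,67)],b.x[:3]),s)-[130,85])*[2.9,2.8])
E
python3 fit.py
```

```text
[ 0.4868 -0.0607  1.4766  2.1261]
[[-1.8 -0.6]
 [-0.6  0.6]
 [ 1.  -0.2]
 [ 1.6  0.7]
 [-0.1  0.2]]
[[184.09220205 284.56245565]
 [724.95540843 482.04712359]
 [734.59066782 502.45060349]]
```

```bash
sed -i 's/^sta=.*/sta=(0.487,-0.0605,1.478)/' h.py; cat > wp.py <<'E'
from h import *
A,B,r=14.5,11,58
def wp(th,extra=0,ov=0):
    d=np.array([np.cos(th),-np.sin(th)]);n=np.array([np.sin(th),np.cos(th)])
    p=np.array([60,-85])+r*d-n*(5+A*abs(n[0])+B*abs(n[1])+extra)
    return p,S2W((*p,46),sta)[0]
if __name__=="__main__":
    print(wp(2.127,15))
    prev=wp(2.127,15)[1]
    for th in np.r_[2.127:0:24j]:
        p,w=wp(th); print(round(th,3),p.round(0),w.round(4),((w-prev)*1000).round(1)); prev=w
E
python3 wp.py
```

```text
(array([  -2.99770434, -114.13029832]), array([ 0.60036148, -0.07406049,  0.046     ]))
2.127 [  10. -122.] [ 0.6094 -0.0621  0.046 ] [ 9.1 12.   0. ]
2.035 [  14. -127.] [ 0.6144 -0.0587  0.046 ] [4.9 3.4 0. ]
1.942 [  18. -131.] [ 0.619  -0.0547  0.046 ] [4.6 4.  0. ]
1.85 [  23. -135.] [ 0.6233 -0.0502  0.046 ] [4.3 4.6 0. ]
1.757 [  28. -138.] [ 0.6271 -0.0451  0.046 ] [3.8 5.1 0. ]
1.665 [  34. -141.] [ 0.6304 -0.0395  0.046 ] [3.3 5.6 0. ]
1.572 [  40. -143.] [ 0.6331 -0.0335  0.046 ] [2.7 6.  0. ]
1.48 [  45. -145.] [ 0.6352 -0.0292  0.046 ] [2.1 4.3 0. ]
1.387 [  50. -146.] [ 0.6369 -0.0246  0.046 ] [1.7 4.6 0. ]
1.295 [  55. -147.] [ 0.6382 -0.0196  0.046 ] [1.3 4.9 0. ]
1.202 [  60. -147.] [ 0.6391 -0.0145  0.046 ] [0.9 5.2 0. ]
1.11 [  65. -147.] [ 0.6395 -0.0091  0.046 ] [0.4 5.4 0. ]
1.017 [  71. -146.] [ 0.6394 -0.0036  0.046 ] [-0.1  5.5  0. ]
0.925 [  76. -145.] [0.6387 0.0021 0.046 ] [-0.7  5.7  0. ]
0.832 [  82. -143.] [0.6374 0.0078 0.046 ] [-1.3  5.7  0. ]
0.74 [  87. -141.] [0.6355 0.0135 0.046 ] [-1.9  5.7  0. ]
0.647 [  93. -138.] [0.6329 0.019  0.046 ] [-2.6  5.5  0. ]
0.555 [  98. -134.] [0.6297 0.0244 0.046 ] [-3.2  5.3  0. ]
0.462 [ 102. -130.] [0.6259 0.0294 0.046 ] [-3.8  5.1  0. ]
0.37 [ 107. -125.] [0.6214 0.0341 0.046 ] [-4.5  4.7  0. ]
0.277 [ 110. -120.] [0.6164 0.0384 0.046 ] [-5.   4.2  0. ]
0.185 [ 114. -114.] [0.6109 0.0421 0.046 ] [-5.5  3.7  0. ]
0.092 [ 116. -108.] [0.6049 0.0452 0.046 ] [-6.   3.1  0. ]
0.0 [ 118. -101.] [0.5985 0.0476 0.046 ] [-6.4  2.4  0. ]
```

Request:
play_rows(translation=[[0.03, 0.025, 0], [0.03, 0.025, 0], [0, 0, -0.04], [0, 0, -0.04], [0, 0, -0.04], [0, 0, -0.04], [0, 0, -0.03], [0, 0, -0.015]], dr=[[0, 0, -0.009], [0, 0, 0], [0, 0, 0], [0, 0, 0], [0, 0, 0], [0, 0, 0], [0, 0, 0], [0, 0, 0]], hand=[255, 255, 255, 255, 255, 255, 255, 255])

```text
clock: 2.3
tcp_pos: [0.5901, -0.0878, 0.0546]
ee_rot: [1.28, 1.166, -1.288]
contact_force: [-0.3, 0.2, 0.0]
gripper_width: 0.0002
```

```bash
python3 - <<'E'
from h import *
s,m=rep(); 
for n in("wrist","side"): cv2.imwrite(f"pics/{n}2.png",arm.grab_frame(n)[:,:,::-1])
a=cv2.imread("pics/side2.png"); c=a[190:310,290:450]; cv2.imwrite("pics/sd2.png",cv2.resize(c,None,fx=5,fy=5,interpolation=cv2.INTER_CUBIC))
E
```

```text
t 2.3 tcp [ 0.5901 -0.0878  0.0546] F [-0.3  0.2  0. ] w 0.0002
[[-0.007  0.995 -0.1  ]
 [ 0.001 -0.1   -0.995]
 [-1.    -0.007 -0.   ]]
q [-2.200e-01  4.770e-01  1.802e+00 -1.000e-03  8.690e-01  1.451e+00]
```

View pics/wrist2.png

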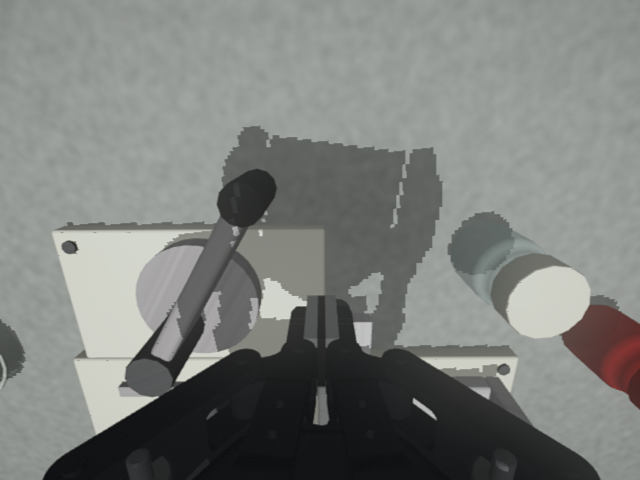

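View pics/sd2.png

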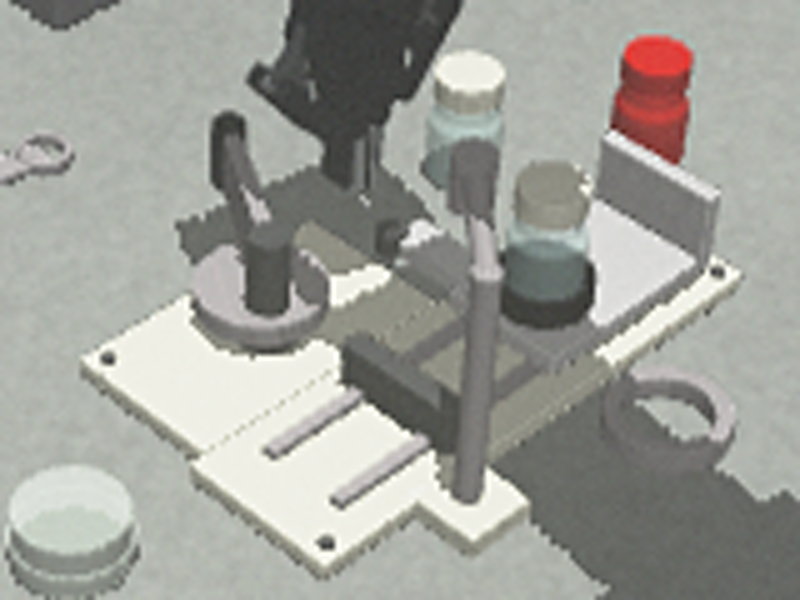

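Request:
play_rows(translation=[[0, 0, -0.009], [0, 0, 0], [0.005, 0.007, 0]], dr=[[0, 0, 0.006], [0, 0, 0], [0, 0, 0]], hand=[255, 255, 255])

```text
clock: 2.7
tcp_pos: [0.5994, -0.0806, 0.0506]
ee_rot: [1.279, 1.161, -1.277]
contact_force: [-0.1, 0.1, 0.4]
gripper_width: -0.0003
```

Request:
play_rows(translation=[[0.004, 0.006, -0.002], [0.004, 0.007, 0], [0.005, 0.0034, 0], [0.0046, 0.004, 0], [0.0043, 0.0046, 0], [0.0038, 0.0051, 0], [0.0033, 0.0056, 0], [0, 0, 0]], dr=[[0, 0, 0], [0, 0, 0], [0, 0, 0], [0, 0, 0], [0, 0, 0], [0, 0, 0], [0, 0, 0], [0, 0, 0]], hand=[255, 255, 255, 255, 255, 255, 255, 255])

```text
clock: 3.5
tcp_pos: [0.626, -0.0444, 0.0467]
ee_rot: [1.273, 1.167, -1.281]
contact_force: [-2.5, -2.1, 0.9]
gripper_width: 0.0001
```

```bash
python3 - <<'E'
from h import *
s,m=rep(); 
cv2.imwrite("pics/w3.png",arm.grab_frame("wrist")[:,:,::-1])
E
```

```text
t 3.5 tcp [ 0.626  -0.0444  0.0467] F [-2.5 -2.1  0.9] w 0.0001
[[-0.005  0.996 -0.092]
 [-0.001 -0.092 -0.996]
 [-1.    -0.005  0.002]]
q [-0.139  0.536  1.728 -0.002  0.882  1.525]
```

View pics/w3.png

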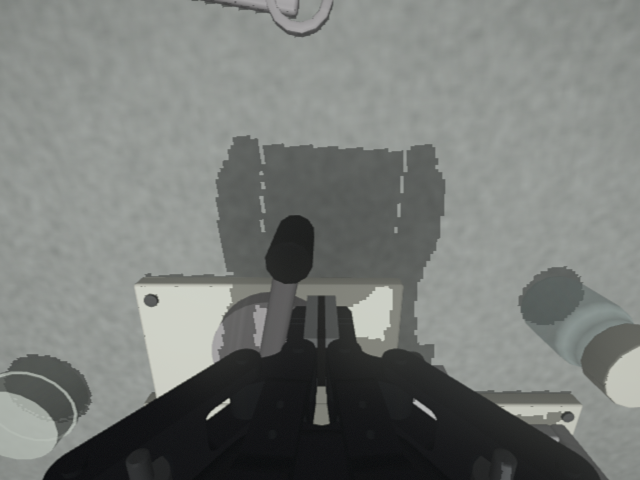

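Request:
play_rows(translation=[[0.0027, 0.006, 0], [0.0021, 0.0043, 0], [0.0017, 0.0046, 0], [0.0013, 0.0049, 0], [0.0009, 0.0052, 0], [0.0004, 0.0054, 0], [-0.0001, 0.0055, 0], [-0.0007, 0.0057, 0]], dr=[[0, 0, 0], [0, 0, 0], [0, 0, 0], [0, 0, 0], [0, 0, 0], [0, 0, 0], [0, 0, 0], [0, 0, 0]], hand=[255, 255, 255, 255, 255, 255, 255, 255])

```text
clock: 4.35
tcp_pos: [0.6352, -0.005, 0.0465]
ee_rot: [1.272, 1.163, -1.28]
contact_force: [-2.0, -7.8, -0.9]
gripper_width: -0.0001
```

```bash
python3 - <<'E'
from h import *
s,m=rep(); 
cv2.imwrite("pics/w4.png",arm.grab_frame("wrist")[:,:,::-1])
E
```

```text
t 4.35 tcp [ 0.6352 -0.005   0.0465] F [-2.  -7.8 -0.9] w -0.0001
[[-0.002  0.996 -0.092]
 [-0.004 -0.092 -0.996]
 [-1.    -0.002  0.004]]
q [-0.074  0.547  1.711 -0.005  0.885  1.592]
```

View pics/w4.png

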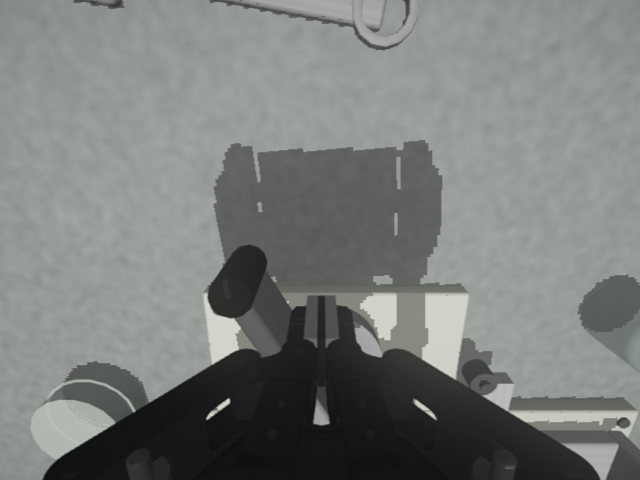

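Request:
play_rows(translation=[[-0.0013, 0.0057, 0], [-0.0019, 0.0057, 0], [-0.0026, 0.0055, 0], [-0.0032, 0.0053, 0], [-0.0038, 0.0051, 0], [-0.0045, 0.0047, 0], [-0.005, 0.0042, 0], [0, 0, 0]], dr=[[0, 0, 0], [0, 0, 0], [0, 0, 0], [0, 0, 0], [0, 0, 0], [0, 0, 0], [0, 0, 0], [0, 0, 0]], hand=[255, 255, 255, 255, 255, 255, 255, 255])

```text
clock: 5.2
tcp_pos: [0.6161, 0.0325, 0.0481]
ee_rot: [1.278, 1.158, -1.273]
contact_force: [2.2, -3.8, -0.6]
gripper_width: -0.0003
```

```bash
python3 - <<'E'
from h import *
s,m=rep(); 
cv2.imwrite("pics/w5.png",arm.grab_frame("wrist")[:,:,::-1])
E
```

```text
t 5.2 tcp [0.6161 0.0325 0.0481] F [ 2.2 -3.8 -0.6] w -0.0003
[[ 0.006  0.996 -0.092]
 [-0.002 -0.092 -0.996]
 [-1.     0.006  0.002]]
q [-0.017  0.513  1.763 -0.003  0.86   1.648]
```

View pics/w5.png

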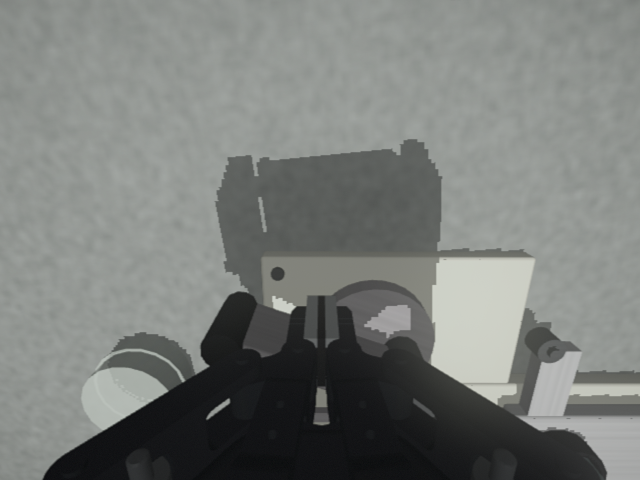

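Request:
play_rows(translation=[[-0.0055, 0.003, 0], [-0.005, 0.0025, 0], [-0.004, 0.0015, 0], [0, 0, 0], [0, 0, 0]], dr=[[0, 0, 0], [0, 0, 0], [0, 0, 0], [0, 0, 0], [0, 0, 0]], hand=[255, 255, 255, 255, 255])

```text
clock: 5.75
tcp_pos: [0.6022, 0.0399, 0.0483]
ee_rot: [1.28, 1.158, -1.273]
contact_force: [3.3, -3.6, -0.6]
gripper_width: -0.0002
```

```bash
python3 - <<'E'
from h import *
s,m=rep(); 
cv2.imwrite("pics/w6.png",arm.grab_frame("wrist")[:,:,::-1])
for n,b,k in(("scene",(210,360,170,370),4),("side",(190,310,290,450),5)):
    a=arm.grab_frame(n)[:,:,::-1]; cv2.imwrite(f"pics/{n}6.png",a)
    c=a[b[0]:b[1],b[2]:b[3]];cv2.imwrite(f"pics/{n}6c.png",cv2.resize(c,None,fx=k,fy=k,interpolation=cv2.INTER_CUBIC))
E
```

```text
t 5.75 tcp [0.6022 0.0399 0.0483] F [ 3.3 -3.6 -0.6] w -0.0002
[[ 0.007  0.996 -0.093]
 [-0.001 -0.093 -0.996]
 [-1.     0.007  0.   ]]
q [-5.000e-03  4.910e-01  1.797e+00 -1.000e-03  8.470e-01  1.659e+00]
```

View pics/w6.png

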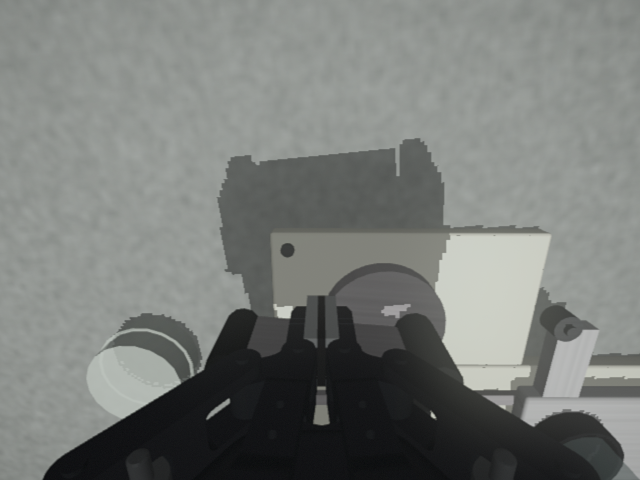

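View pics/side6c.png

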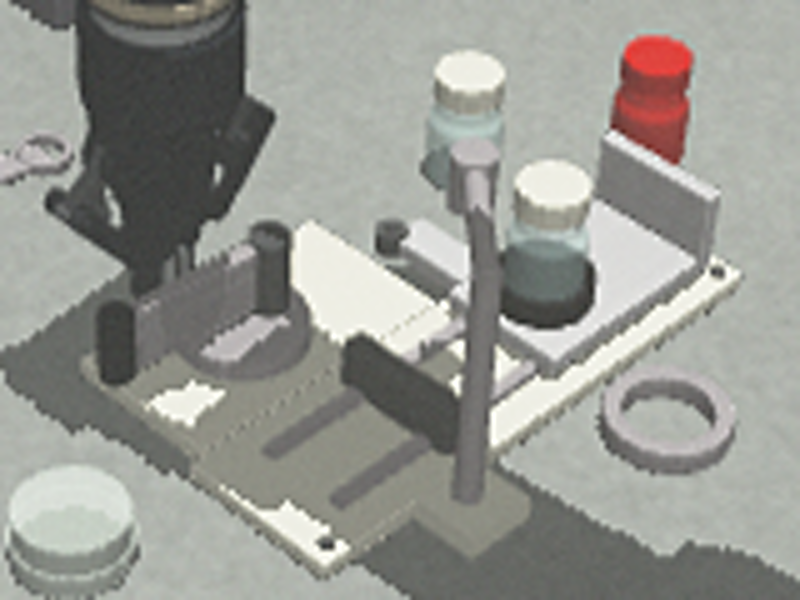

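View pics/scene6c.png

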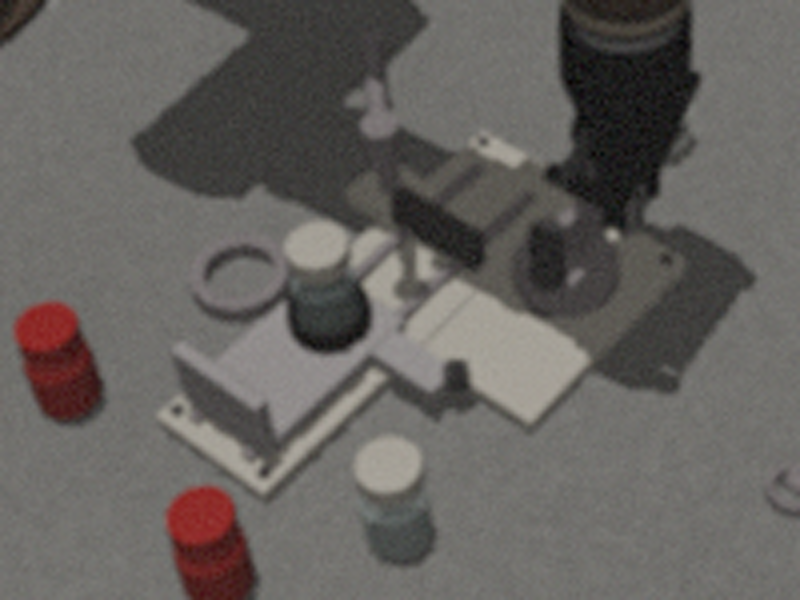

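```bash
cat > ang.py <<'E'
from h import *
def tip(a): return (60+92*np.cos(a),-85-92*np.sin(a),76)
print("hub pred",(proj("side",S2W((60,-85,76),sta))-[290,190])*5)
for a in(-.1,-.05,0,.05,.1,.15,.2,.3): print(a,((proj("side",S2W(tip(a),sta))-[290,190])*5).round(0), ((proj("scene",S2W(tip(a),sta))-[170,210])*4).round(0))
E
python3 ang.py
```

```text
hub pred [[268.84992832 231.07127983]]
-0.1 [[140. 326.]] [[624. 134.]]
-0.05 [[133. 322.]] [[630. 137.]]
0 [[126. 317.]] [[636. 140.]]
0.05 [[119. 312.]] [[642. 143.]]
0.1 [[113. 307.]] [[648. 147.]]
0.15 [[108. 302.]] [[653. 150.]]
0.2 [[103. 297.]] [[658. 154.]]
0.3 [[ 94. 285.]] [[668. 163.]]
```

Request:
play_rows(translation=[[-0.0015, 0, 0], [-0.0015, 0, 0], [0, 0, 0], [0, 0, 0]], dr=[[0, 0, 0], [0, 0, 0], [0, 0, 0], [0, 0, 0]], hand=[255, 255, 255, 255])

```text
clock: 6.3
tcp_pos: [0.6001, 0.0404, 0.0483]
ee_rot: [1.282, 1.157, -1.271]
contact_force: [5.9, -3.3, -1.9]
gripper_width: -0.0002
```

```bash
python3 - <<'E'
from h import *
s,m=rep(); 
for n,b,k in(("side",(220,280,290,370),10),):
    a=arm.grab_frame(n)[:,:,::-1]; cv2.imwrite(f"pics/{n}7.png",a)
    c=a[b[0]:b[1],b[2]:b[3]];cv2.imwrite(f"pics/{n}7c.png",cv2.resize(c,None,fx=k,fy=k,interpolation=cv2.INTER_CUBIC))
E
```

```text
t 6.3 tcp [0.6001 0.0404 0.0483] F [ 5.9 -3.3 -1.9] w -0.0002
[[ 0.009  0.996 -0.093]
 [-0.    -0.093 -0.996]
 [-1.     0.009 -0.001]]
q [-0.005  0.487  1.804 -0.     0.842  1.659]
```

View pics/side7c.png

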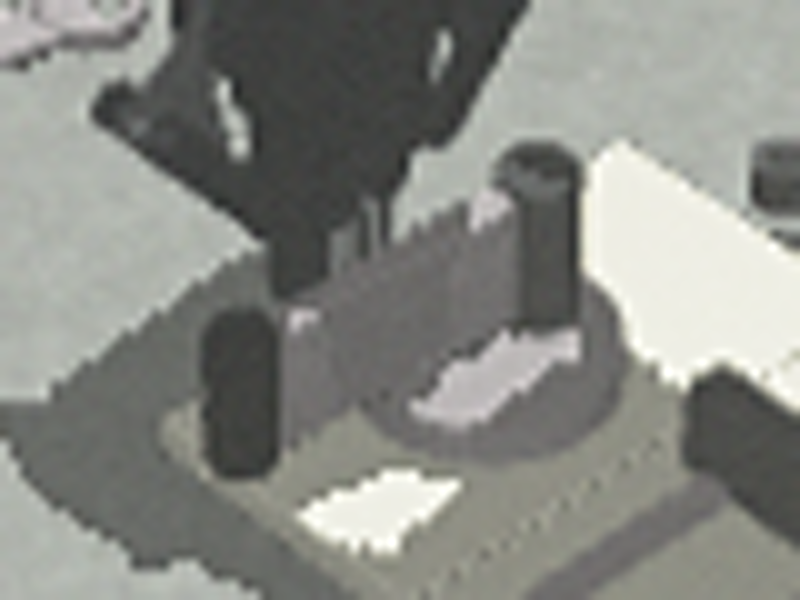

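Request:
play_rows(translation=[[-0.001, 0, 0], [0, 0, 0], [0, 0, 0], [0.01, -0.004, 0], [0.015, 0, 0.01], [0, 0, 0.04], [-0.01, -0.04, 0.05], [-0.01, -0.04, 0.05]], dr=[[0, 0, 0], [0, 0, 0], [0, 0, 0], [0, 0, 0], [0, 0, 0], [0, 0, 0], [0, 0, 0], [0, 0, 0]], hand=[255, 255, 255, 255, 255, 255, 255, 255])

```text
clock: 7.15
tcp_pos: [0.6049, -0.0247, 0.1754]
ee_rot: [1.276, 1.166, -1.276]
contact_force: [0.7, 0.1, 0.3]
gripper_width: -0.0002
```

Request:
play_rows(translation=[[-0.02, -0.04, 0.05], [-0.02, -0.03, 0.02], [-0.02, -0.02, 0], [0, 0, 0], [0, 0, 0]], dr=[[0, 0, 0], [0, 0, 0], [0, 0, 0], [0, 0, 0], [0, 0, 0]], hand=[255, 255, 255, 255, 255])

```text
clock: 7.65
tcp_pos: [0.5499, -0.105, 0.2318]
ee_rot: [1.28, 1.163, -1.278]
contact_force: [0.5, 0.0, -0.4]
gripper_width: 0.0
```

```bash
python3 - <<'E'
from h import *
s,m=rep(); np.save("w8s.npy",np.r_[s["tcp_pos"],s["ee_rot"]])
a=arm.grab_frame("wrist")[:,:,::-1]; cv2.imwrite("pics/w8.png",a)
a=arm.grab_frame("side")[:,:,::-1]; cv2.imwrite("pics/side8.png",a); cv2.imwrite("pics/side8c.png",cv2.resize(a[220:280,290:370],None,fx=10,fy=10,interpolation=cv2.INTER_CUBIC))
E
```

```text
t 7.65 tcp [ 0.5499 -0.105   0.2318] F [ 0.5  0.  -0.4] w 0.0
[[ 0.     0.996 -0.095]
 [ 0.001 -0.095 -0.996]
 [-1.     0.    -0.001]]
q [-2.670e-01  1.830e-01  1.789e+00  1.000e-03  1.170e+00  1.398e+00]
```

View pics/w8.png

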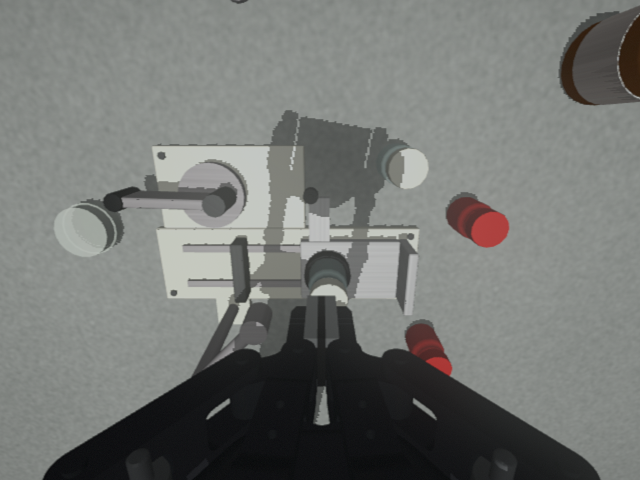

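View pics/side8c.png

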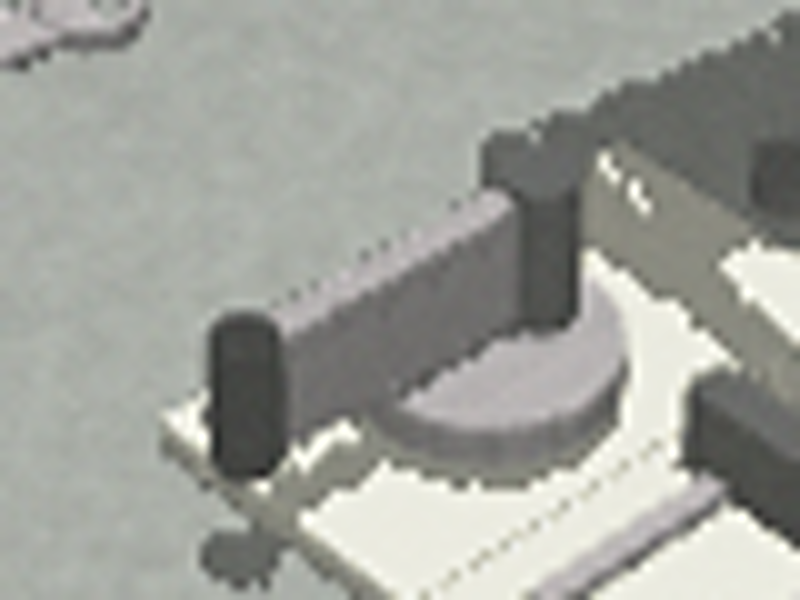

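```bash
python3 - <<'E'
import cv2
a=cv2.imread("pics/w8.png"); c=a[135:310,90:260]; cv2.imwrite("pics/w8c.png",cv2.resize(c,None,fx=4,fy=3.4,interpolation=cv2.INTER_CUBIC))
from h import *
v=np.load("w8s.npy"); s=dict(tcp_pos=v[:3],ee_rot=v[3:])
f=lambda P:((wproj(S2W(P,sta),s)-[90,135])*[4,3.4]).round(1)
print("hub",f((60,-85,76)),"corners",f([(150,-45,12),(150,45,12),(-150,-45,12)]))
for a in(-.1,-.05,0,.05,.1): print(a,f((60+92*np.cos(a),-85-92*np.sin(a),76)))
E
```

```text
hub [[491.6 239.7]] corners [[ 258.3  316.8]
 [ 307.2  557.9]
 [1319.7  314.1]]
-0.1 [[ 97.9 274.1]]
-0.05 [[ 92.3 257.6]]
0 [[ 87.6 240.8]]
0.05 [[ 83.9 223.8]]
0.1 [[ 81.2 206.8]]
```

View pics/w8c.png

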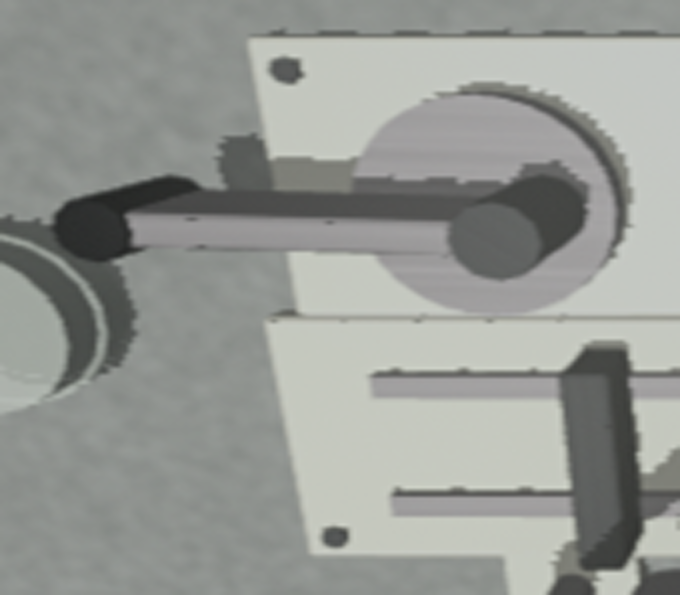

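Request:
play_rows(translation=[[0.018, 0.036, 0], [0.018, 0.036, 0], [0.018, 0.037, 0], [0.018, 0.036, -0.02], [0, 0, -0.045], [0, 0, -0.045], [0, 0, -0.045], [0, 0, -0.025]], dr=[[0, 0, 0], [0, 0, 0], [0, 0, 0], [0, 0, 0], [0, 0, 0], [0, 0, 0], [0, 0, 0], [0, 0, 0]], hand=[255, 255, 255, 255, 255, 255, 255, 255])

```text
clock: 8.55
tcp_pos: [0.6186, 0.0419, 0.0463]
ee_rot: [1.272, 1.171, -1.282]
contact_force: [-1.1, 0.1, -0.1]
gripper_width: 0.0001
```

Request:
play_rows(translation=[[0, 0, 0], [-0.01, 0, 0], [-0.008, 0, 0], [0, 0, 0], [0, 0, 0]], dr=[[0, 0, 0], [0, 0, 0], [0, 0, 0], [0, 0, 0], [0, 0, 0]], hand=[255, 255, 255, 255, 255])

```text
clock: 9.05
tcp_pos: [0.6049, 0.0401, 0.0537]
ee_rot: [1.279, 1.161, -1.275]
contact_force: [-0.3, 0.0, -0.1]
gripper_width: -0.0002
```

Request:
play_rows(translation=[[-0.003, 0, -0.003], [-0.003, 0, 0], [-0.0015, 0, 0], [0, 0, 0], [0, 0, 0]], dr=[[0, 0, 0], [0, 0, 0], [0, 0, 0], [0, 0, 0], [0, 0, 0]], hand=[255, 255, 255, 255, 255])

```text
clock: 9.55
tcp_pos: [0.5989, 0.04, 0.0494]
ee_rot: [1.281, 1.159, -1.273]
contact_force: [5.3, 0.9, -3.1]
gripper_width: 0.0
```

Request:
play_rows(translation=[[-0.0008, 0, 0], [-0.0007, 0, 0], [0, 0, 0], [0, 0, 0]], dr=[[0, 0, 0], [0, 0, 0], [0, 0, 0], [0, 0, 0]], hand=[255, 255, 255, 255])

```text
clock: 9.95
tcp_pos: [0.598, 0.0401, 0.0494]
ee_rot: [1.282, 1.159, -1.272]
contact_force: [5.8, 0.6, -3.5]
gripper_width: 0.0001
```

Request:
play_rows(translation=[[-0.0006, 0, 0], [0, 0, 0], [0, 0, 0], [0.01, -0.002, 0], [0.015, 0, 0.01], [0, 0, 0.04], [-0.01, -0.04, 0.05], [-0.01, -0.04, 0.05]], dr=[[0, 0, 0], [0, 0, 0], [0, 0, 0], [0, 0, 0], [0, 0, 0], [0, 0, 0], [0, 0, 0], [0, 0, 0]], hand=[255, 255, 255, 255, 255, 255, 255, 255])

```text
clock: 10.75
tcp_pos: [0.6029, -0.0238, 0.1764]
ee_rot: [1.274, 1.167, -1.278]
contact_force: [0.4, 0.1, 0.1]
gripper_width: 0.0001
```

Request:
play_rows(translation=[[-0.02, -0.04, 0.05], [-0.02, -0.03, 0.02], [-0.02, -0.02, 0], [0, 0, 0], [0, 0, 0]], dr=[[0, 0, 0], [0, 0, 0], [0, 0, 0], [0, 0, 0], [0, 0, 0]], hand=[255, 255, 255, 255, 255])

```text
clock: 11.25
tcp_pos: [0.5482, -0.1038, 0.2329]
ee_rot: [1.279, 1.164, -1.279]
contact_force: [-0.8, 0.5, -0.2]
gripper_width: 0.0003
```

```bash
python3 - <<'E'
from h import *
s,m=rep(); np.save("w8s.npy",np.r_[s["tcp_pos"],s["ee_rot"]])
a=arm.grab_frame("wrist")[:,:,::-1]; cv2.imwrite("pics/w9.png",a)
b=arm.grab_frame("side")[:,:,::-1]; cv2.imwrite("pics/side9.png",b); cv2.imwrite("pics/side9c.png",cv2.resize(b[220:280,290:370],None,fx=10,fy=10,interpolation=cv2.INTER_CUBIC))
c=a[135:310,90:260]; cv2.imwrite("pics/w9c.png",cv2.resize(c,None,fx=4,fy=3.4,interpolation=cv2.INTER_CUBIC))
f=lambda P:((wproj(S2W(P,sta),s)-[90,135])*[4,3.4]).round(1)
print("hub",f((60,-85,76)),"corners",f([(150,-45,12),(150,45,12),(-150,-45,12)]))
for a in(-.1,-.05,0,.05,.1): print(a,f((60+92*np.cos(a),-85-92*np.sin(a),76)))
E
```

```text
t 11.25 tcp [ 0.5482 -0.1038  0.2329] F [-0.8  0.5 -0.2] w 0.0003
[[-0.001  0.996 -0.095]
 [ 0.001 -0.095 -0.996]
 [-1.    -0.001 -0.001]]
q [-0.265  0.179  1.791  0.     1.173  1.4  ]
hub [[496.1 231.4]] corners [[ 262.   309.8]
 [ 310.8  551. ]
 [1322.4  306.9]]
-0.1 [[102.8 265.9]]
-0.05 [[ 97.2 249.3]]
0 [[ 92.5 232.5]]
0.05 [[ 88.8 215.6]]
0.1 [[ 86.1 198.5]]
```

View pics/w9c.png

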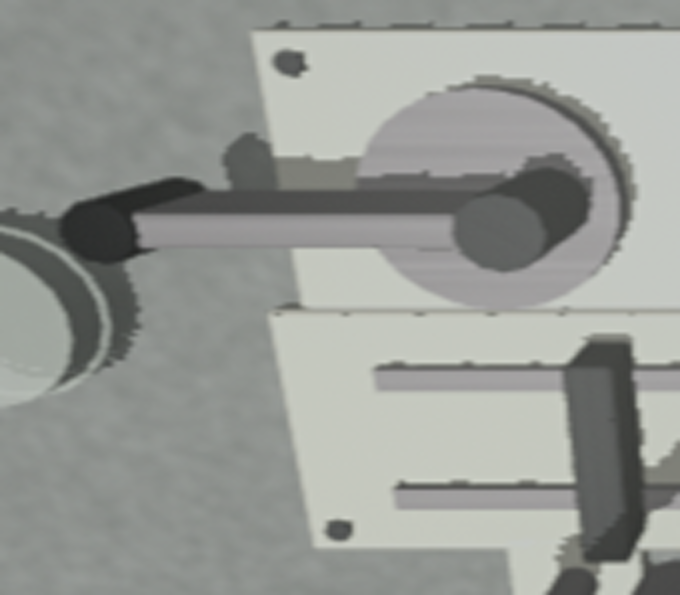

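View pics/side9c.png

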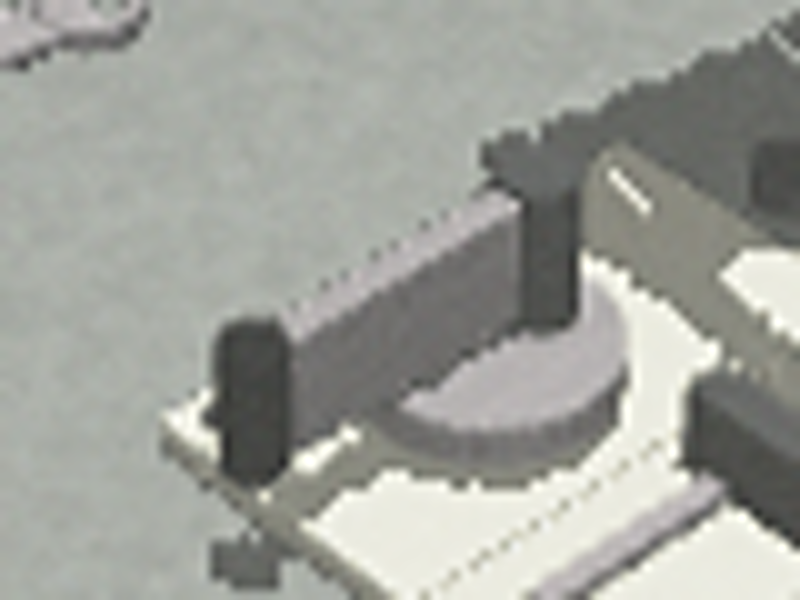

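```bash
python3 - <<'E'
from h import *
w=S2W([(-175,0,47),(-149.5,0,47),(-89.5,0,47)],sta); print(w.round(4)); s,m=rep(); print((w[0]-s["tcp_pos"]).round(4))
E
```

```text
[[ 0.4708 -0.2347  0.047 ]
 [ 0.4731 -0.2094  0.047 ]
 [ 0.4787 -0.1496  0.047 ]]
t 11.35 tcp [ 0.5488 -0.103   0.2325] F [-0.3 -0.2  0.4] w -0.0001
[[-0.001  0.996 -0.093]
 [ 0.001 -0.093 -0.996]
 [-1.    -0.001 -0.001]]
q [-0.264  0.18   1.79   0.     1.172  1.4  ]
[-0.078  -0.1318 -0.1855]
```

```bash
python3 - <<'E'
from h import *
s=arm.state(); f=lambda P:wproj(S2W([P],sta),s)[0]
import cv2
for n,uv in(("r1",(487,227)),("r2",(437,366)),("spare",(407,168))):
    v=np.load("w8s.npy") if 0 else None
    # w8 pose: 
    q=dict(tcp_pos=np.array([.5499,-.105,.2318]),ee_rot=np.array([1.28,1.163,-1.278]))
    r=least_squares(lambda p:wproj(S2W([(p[0],p[1],68)],sta),q)[0]-uv,[-150,0]).x; print(n,r.round(0))
E
```

```text
r1 [-197.  -62.]
r2 [-167.   99.]
spare [-116. -117.]
```

Request:
play_rows(translation=[[-0.02, -0.033, 0], [-0.02, -0.033, 0], [-0.02, -0.033, 0], [-0.018, -0.033, 0], [0, 0, -0.045], [0, 0, -0.045], [0, 0, -0.045], [0, 0, -0.03]], dr=[[0, 0, 0], [0, 0, 0], [0, 0, 0], [0, 0, 0], [0, 0, 0], [0, 0, 0], [0, 0, 0], [0, 0, 0]], hand=[255, 255, 255, 255, 255, 255, 255, 255])

```text
clock: 12.15
tcp_pos: [0.4694, -0.2336, 0.0643]
ee_rot: [1.277, 1.17, -1.279]
contact_force: [0.2, 0.2, -0.3]
gripper_width: 0.0
```

Request:
play_rows(translation=[[0, 0, -0.018], [0, 0, 0]], dr=[[0, 0, 0], [0, 0, 0]], hand=[255, 255])

```text
clock: 12.35
tcp_pos: [0.4685, -0.2329, 0.0462]
ee_rot: [1.276, 1.173, -1.28]
contact_force: [-0.0, 0.1, -0.4]
gripper_width: 0.0
```

```bash
python3 - <<'E'
from h import *
s,m=rep()
b=arm.grab_frame("side")[:,:,::-1]; cv2.imwrite("pics/s10.png",cv2.resize(b[170:310,330:490],None,fx=5,fy=4.2,interpolation=cv2.INTER_CUBIC))
E
```

```text
t 12.35 tcp [ 0.4685 -0.2329  0.0462] F [-0.   0.1 -0.4] w 0.0
[[-0.007  0.996 -0.092]
 [ 0.005 -0.092 -0.996]
 [-1.    -0.008 -0.004]]
q [-0.545  0.379  1.979  0.     0.793  1.118]
```

View pics/s10.png

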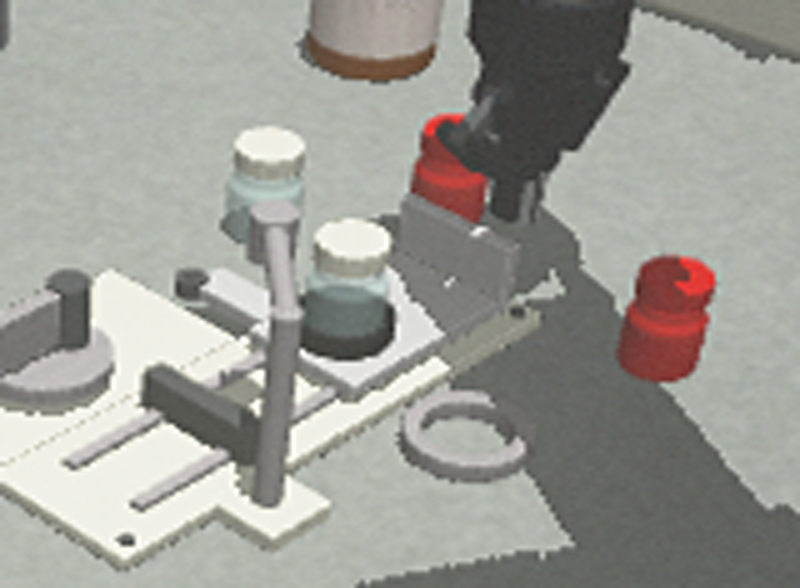

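Request:
play_rows(translation=[[0.0015, 0.008, 0], [0.001, 0.008, 0], [0.0005, 0.004, 0], [0.0004, 0.004, 0], [0.0004, 0.004, 0], [0.0004, 0.004, 0], [0.0004, 0.004, 0], [0.0004, 0.004, 0]], dr=[[0, 0, 0], [0, 0, 0], [0, 0, 0], [0, 0, 0], [0, 0, 0], [0, 0, 0], [0, 0, 0], [0, 0, 0]], hand=[255, 255, 255, 255, 255, 255, 255, 255])

```text
clock: 13.2
tcp_pos: [0.4764, -0.196, 0.0506]
ee_rot: [1.277, 1.162, -1.277]
contact_force: [-0.4, -3.5, 3.3]
gripper_width: 0.0003
```

Request:
play_rows(translation=[[0.0004, 0.004, 0], [0.0004, 0.004, 0], [0.0004, 0.004, 0], [0.0004, 0.004, 0], [0.0004, 0.004, 0], [0.0004, 0.004, 0], [0.0004, 0.004, 0], [0, 0, 0]], dr=[[0, 0, 0], [0, 0, 0], [0, 0, 0], [0, 0, 0], [0, 0, 0], [0, 0, 0], [0, 0, 0], [0, 0, 0]], hand=[255, 255, 255, 255, 255, 255, 255, 255])

```text
clock: 14.0
tcp_pos: [0.4784, -0.1665, 0.0498]
ee_rot: [1.278, 1.165, -1.277]
contact_force: [-0.3, -1.6, 1.3]
gripper_width: 0.0004
```

```bash
python3 - <<'E'
from h import *
s,m=rep()
b=arm.grab_frame("side")[:,:,::-1]; cv2.imwrite("pics/s11.png",cv2.resize(b[170:310,310:470],None,fx=5,fy=4.2,interpolation=cv2.INTER_CUBIC))
E
```

```text
t 14.0 tcp [ 0.4784 -0.1665  0.0498] F [-0.3 -1.6  1.3] w 0.0004
[[-0.001  0.996 -0.093]
 [ 0.001 -0.093 -0.996]
 [-1.    -0.001 -0.001]]
q [-4.210e-01  3.430e-01  2.022e+00  1.000e-03  7.780e-01  1.242e+00]
```

View pics/s11.png

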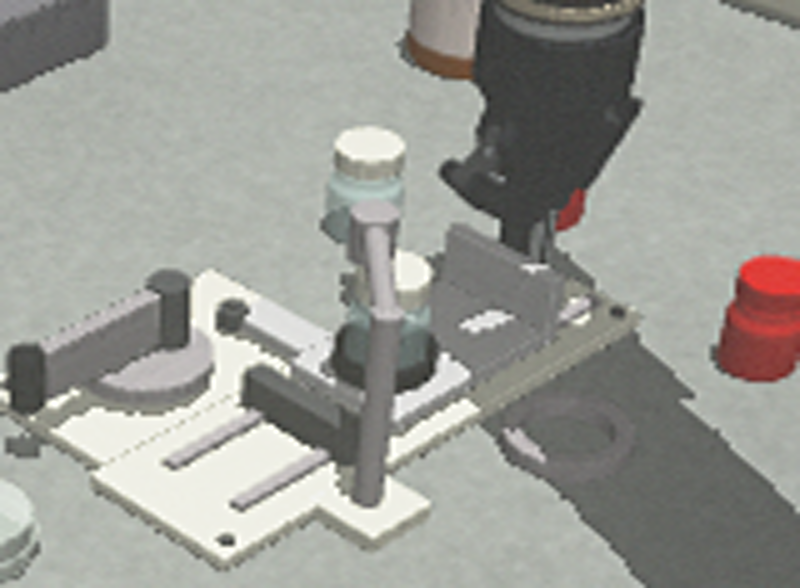

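Request:
play_rows(translation=[[0.0003, 0.003, 0], [0.0003, 0.003, 0], [0.0003, 0.003, 0], [0.0002, 0.002, 0], [0.0002, 0.002, 0], [0, 0, 0]], dr=[[0, 0, 0], [0, 0, 0], [0, 0, 0], [0, 0, 0], [0, 0, 0], [0, 0, 0]], hand=[255, 255, 255, 255, 255, 255])

```text
clock: 14.65
tcp_pos: [0.4793, -0.1538, 0.0497]
ee_rot: [1.277, 1.165, -1.278]
contact_force: [-0.2, -2.7, -1.1]
gripper_width: 0.0002
```

Request:
play_rows(translation=[[0.0001, 0.0015, 0], [0.0001, 0.0015, 0], [0, 0, 0]], dr=[[0, 0, 0], [0, 0, 0], [0, 0, 0]], hand=[255, 255, 255])

```text
clock: 14.95
tcp_pos: [0.4797, -0.1511, 0.0499]
ee_rot: [1.278, 1.165, -1.278]
contact_force: [-0.9, -2.3, -0.7]
gripper_width: 0.0001
```

Request:
play_rows(translation=[[0.0001, 0.0015, 0], [0.0001, 0.0015, 0], [0, 0, 0]], dr=[[0, 0, 0], [0, 0, 0], [0, 0, 0]], hand=[255, 255, 255])

```text
clock: 15.25
tcp_pos: [0.4801, -0.1485, 0.05]
ee_rot: [1.277, 1.164, -1.278]
contact_force: [-2.2, -4.4, -1.5]
gripper_width: 0.0
```

Request:
play_rows(translation=[[0.0001, 0.001, 0], [0.0001, 0.001, 0], [0, 0, 0]], dr=[[0, 0, 0], [0, 0, 0], [0, 0, 0]], hand=[255, 255, 255])

```text
clock: 15.55
tcp_pos: [0.4802, -0.1484, 0.0501]
ee_rot: [1.273, 1.162, -1.278]
contact_force: [-2.6, -10.3, -2.2]
gripper_width: 0.0001
```

Request:
play_rows(translation=[[0.0001, 0.001, 0], [0, 0, 0], [-0.001, -0.01, 0], [-0.001, -0.015, 0], [0, 0, 0.045], [0, 0, 0.05], [0.02, 0.02, 0.05], [0.02, 0.02, 0.04]], dr=[[0, 0, 0], [0, 0, 0], [0, 0, 0], [0, 0, 0], [0, 0, 0], [0, 0, 0], [0, 0, 0], [0, 0, 0]], hand=[255, 255, 255, 255, 255, 255, 255, 255])

```text
clock: 16.35
tcp_pos: [0.517, -0.1335, 0.2316]
ee_rot: [1.281, 1.161, -1.277]
contact_force: [1.2, -0.8, -0.3]
gripper_width: 0.0001
```

Request:
play_rows(translation=[[0.025, 0.025, 0], [0.01, 0.02, 0], [0, 0, 0], [0, 0, 0]], dr=[[0, 0, 0], [0, 0, 0], [0, 0, 0], [0, 0, 0]], hand=[255, 255, 255, 255])

```text
clock: 16.75
tcp_pos: [0.5512, -0.088, 0.2287]
ee_rot: [1.277, 1.164, -1.277]
contact_force: [0.1, -0.1, -0.3]
gripper_width: 0.0001
```

```bash
python3 - <<'E'
from h import *
s,m=rep()
a=arm.grab_frame("wrist")[:,:,::-1]; cv2.imwrite("pics/w12.png",a)
cv2.imwrite("pics/w12c.png",cv2.resize(a[130:310,120:400],None,fx=2.8,fy=3.2,interpolation=cv2.INTER_CUBIC))
b=arm.grab_frame("side")[:,:,::-1]; cv2.imwrite("pics/s12.png",cv2.resize(b[170:310,310:470],None,fx=5,fy=4.2,interpolation=cv2.INTER_CUBIC))
b=arm.grab_frame("scene")[:,:,::-1]; cv2.imwrite("pics/sc12.png",cv2.resize(b[210:360,170:370],None,fx=4,fy=4,interpolation=cv2.INTER_CUBIC))
f=lambda P:((wproj(S2W(P,sta),s)-[120,130])*[2.8,3.2]).round(1)
print("hub",f((60,-85,76)),"face tops at home",f([(-75,35,67),(-75,-35,67),(-65,-35,67)]), "stop top",f([(46,-30,40),(46,30,40)]))
for a in(-.05,0,.05): print(a,f((60+92*np.cos(a),-85-92*np.sin(a),76)))
E
```

```text
t 16.75 tcp [ 0.5512 -0.088   0.2287] F [ 0.1 -0.1 -0.3] w 0.0001
[[-0.     0.996 -0.092]
 [ 0.    -0.092 -0.996]
 [-1.    -0.    -0.   ]]
q [-0.236  0.183  1.796  0.     1.163  1.426]
hub [[309.6 242. ]] face tops at home [[706.8 597.3]
 [716.8 396.5]
 [688.1 396.5]] stop top [[384.1 381.9]
 [393.6 543.7]]
-0.05 [[ 26.5 258.2]]
0 [[ 23.5 242.2]]
0.05 [[ 21.1 226.1]]
```

View pics/w12c.png

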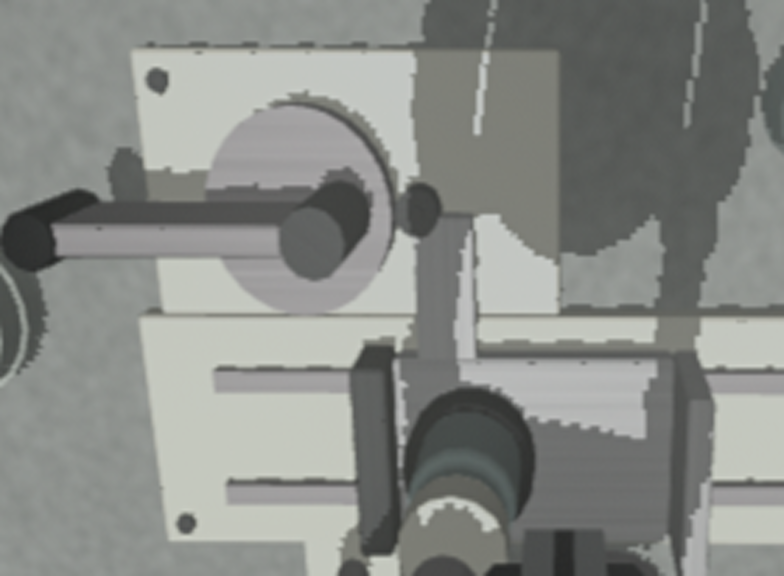

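View pics/s12.png

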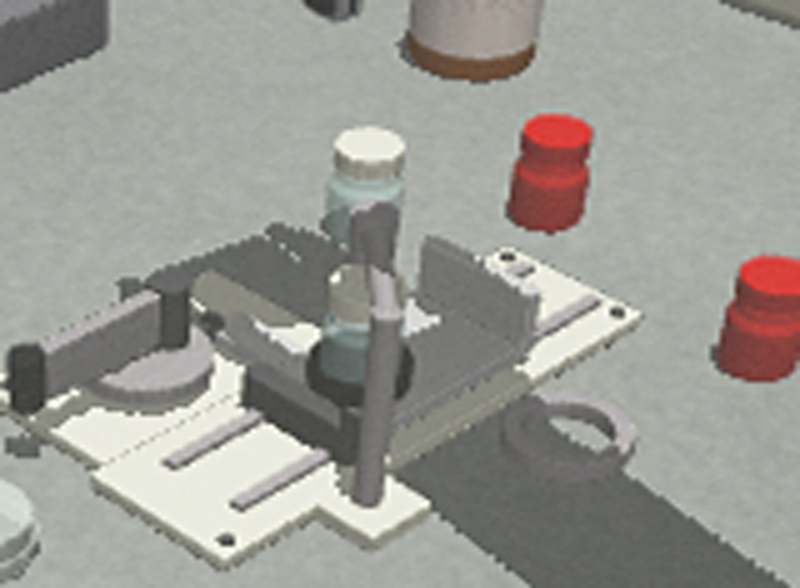

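View pics/sc12.png

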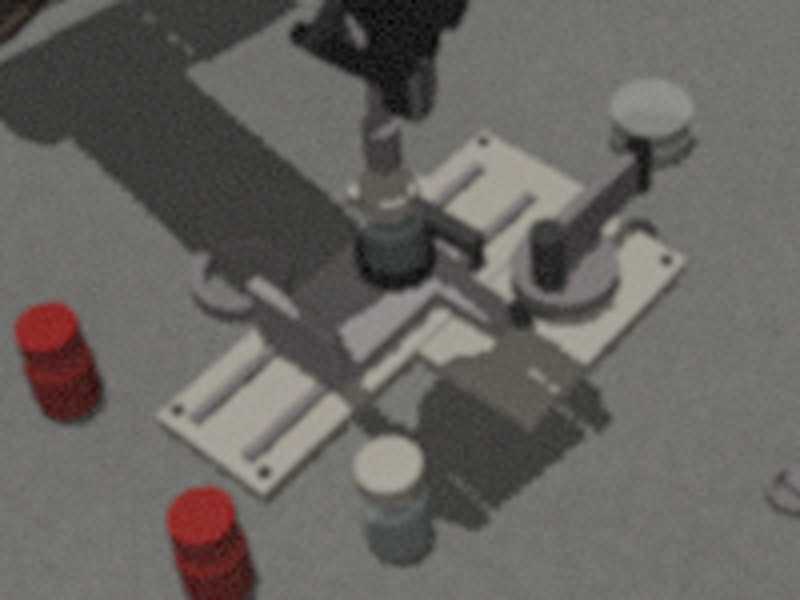

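```bash
python3 - <<'E'
from h import *
v=np.load("w1s.npy"); s=dict(tcp_pos=v[:3],ee_rot=v[3:])
f=lambda P:((wproj(S2W(P,sta),s)-[130,85])*[2.9,2.8]).round(1)
print(f([(-135,35,67),(-135,-35,67),(-125,-35,67)]))
a=cv2.imread("pics/w1.png"); cv2.imwrite("pics/z1.png",cv2.resize(a[210:300,350:400],None,fx=8,fy=6,interpolation=cv2.INTER_CUBIC))
a=cv2.imread("pics/w12.png"); cv2.imwrite("pics/z2.png",cv2.resize(a[225:325,230:390],None,fx=5,fy=5,interpolation=cv2.INTER_CUBIC))
f2=lambda P:((wproj(S2W(P,sta),s)-[350,210])*[8,6]).round(1)
print(f2([(-135,-35,67),(-125,-35,67)]))
s=arm.state(); print(((wproj(S2W([(-75,-35,67),(-65,-35,67),(46,-30,40)],sta),s)-[230,225])*5).round(1))
E
```

```text
[[728.1 581.8]
 [740.7 416.1]
 [713.4 415.9]]
[[283.2 141.7]
 [207.9 141.2]]
[[725.8 141.1]
 [674.4 141.3]
 [131.1 119.5]]
```

View pics/z1.png

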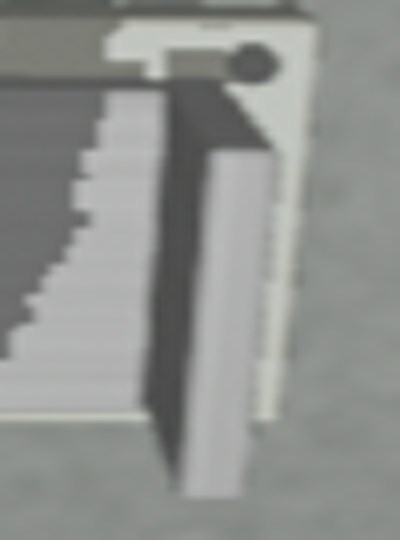

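View pics/z2.png

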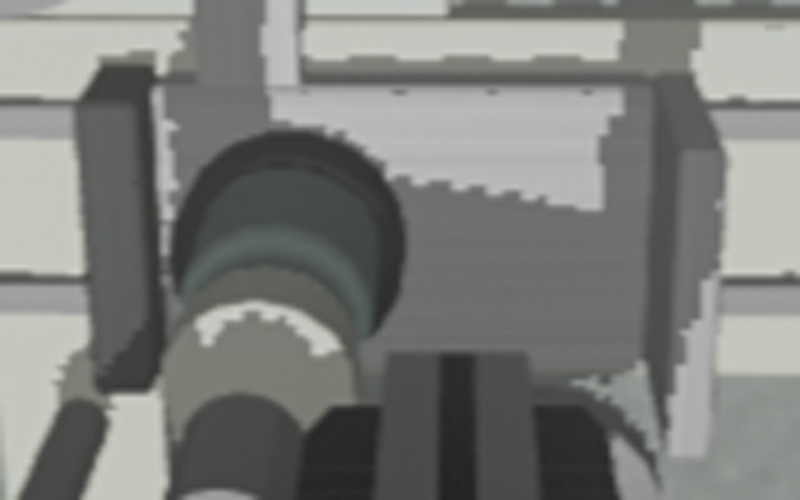

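Request:
play_rows(translation=[[0, 0, 0.04], [0, -0.03, 0.03], [0, -0.03, 0], [0, 0, 0], [0, 0, 0]], dr=[[0, 0, 0], [0, 0, 0], [0, 0, 0], [0, 0, 0], [0, 0, 0]], hand=[255, 255, 255, 255, 255])

```text
clock: 17.4
tcp_pos: [0.5502, -0.149, 0.2981]
ee_rot: [1.28, 1.164, -1.28]
contact_force: [-0.1, 0.2, -0.6]
gripper_width: -0.0001
```

```bash
python3 - <<'E'
from h import *
rep(); b=arm.grab_frame("side")[:,:,::-1]; cv2.imwrite("pics/fin.png",b); print(arm.finish_job())
E
```

```text
t 17.4 tcp [ 0.5502 -0.149   0.2981] F [-0.1  0.2 -0.6] w -0.0001
[[-0.001  0.995 -0.096]
 [ 0.001 -0.096 -0.995]
 [-1.    -0.001 -0.001]]
q [-3.410e-01  1.480e-01  1.693e+00  1.000e-03  1.302e+00  1.325e+00]
the job is handed in; nothing more can be done
None
```

View pics/fin.png

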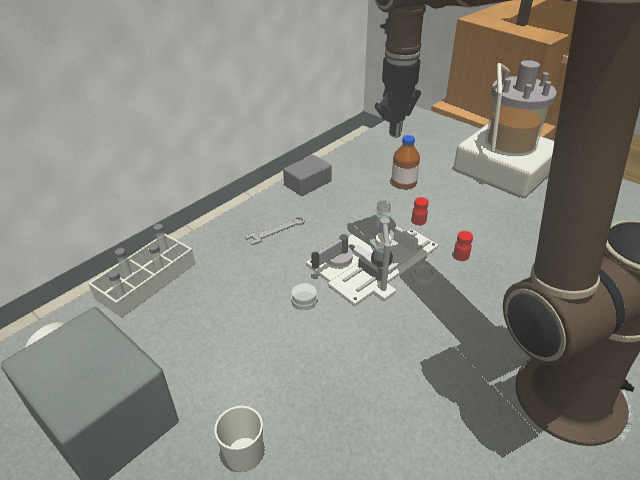

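I set the cam to its low point and pushed the slide fully home. The job was handed in at about 17.5 s of the 58 s.

- **Cam:** I pushed the lever round with the shut fingertips from about 2.13 rad. The first stop measured about 0.035 rad short, so I gave it a second small push. After that, and again after the slide push, the wrist picture showed it at about 0.00 rad, within about 0.01–0.02.
- **Slide:** I pushed it by its rear plate until it stopped moving, with about 10 N of push. The pictures give about 59.5 mm of travel, within about 0.7 mm, with the slide up against the end stop. The finger stopped about 1 mm past where I had worked out, which is within the calibration error.
- **Bottles and bench items:** The sample bottle was upright in its nest under the needle in the last close pictures. The other items showed no movement.
- **Robot:** It finished about 0.30 m above the bench with contact-force readings near zero, touching nothing.

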